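# Tip a lead shielding brick into the collection bin and set the bin's batch wheel

### The job

Book the yellow lead brick out to heavy-metal collection batch 4: it is too heavy to lift, so slide it along the rack's lower deck from under the upper shelf and tip it over the deck's end into the blue bin, so that it lies flat on the grey bricks already in there. Turn the red knob of the bin's batch wheel until the 4 stands in the middle of the little window. Leave the two jars on the deck where they stand.

Things in the scene. Friction and masses are not known exactly. Their poses are not given: they have to be found in the camera images.
- lead_brick: yellow enamelled lead shielding brick, a flat slab 90 x 90 x 25 mm with edges rounded 3 mm, about 2.2 kg, wider than most grippers open; origin: centre of its underside, z up through its 25 mm thickness. It lies loose on the lower deck, well under the upper shelf. It slides at roughly 8 to 19 N
- brick_center (a point): centre of the brick, 12.5 mm above the middle of its underside
- bench_rack: steel two-tier bench rack, fast on the bench; origin on the bench under the deck; x points along the deck to its right end, y away from the robot, z up. Lower deck: smooth flat steel, x -140 to 140, y -80 to 120 mm, top at z = 70 mm, no rim; open in front and at both ends. Two rear posts 22 mm wide (x = -127 and 127, y = 110 mm) carry the upper shelf
- shelf_lip (a point): middle of the lower front edge of the rack's white upper shelf, 321 mm above the bench (rack y = -30 mm). From here the shelf reaches 150 mm away from the robot and 140 mm to either side, with things up to 110 mm tall on it: a tool that reaches in under it must lean, its wrist back towards the robot, some 24 to 30 degrees or more from vertical
- deck_end (a point): middle of the lower deck's left end edge (rack x = -140, y = 0 mm), at its top, 70 mm above the bench; the brick tips over this edge into the bin
- collection_bin: blue open bin, fast on the bench, its right wall (sill, 58 mm high) just under the deck's overhanging left end; axes about as the rack's; origin on the bench under its middle. Outside x -74 to 74, y -82 to 82 mm, walls 4 mm, other rims at z = 70 mm. The batch-wheel housing (92 x 92 mm, top at z = 62 mm) is fixed to its front wall, centre at x = 30, y = -146 mm
- bin_bed (a point): middle of the flat bed in the bin, 37 mm above the bench (33 mm below the deck's top): two bare grey lead bricks, 136 x 75 x 30 mm, already lie side by side there and cover its floor; the yellow brick comes to lie on them
- knob_top (a point): centre of the top face of the batch wheel's red knob, 87.5 mm above the bench; the knob is round and fluted, 29 mm wide, axis vertical, its graspable side is the upper 18 mm, below it is a collar 36 mm wide; turns stiffly (0.03 N m) and stays where it is left
- batch_wheel (a joint): angle of the batch wheel and its knob, rad, grows counter-clockwise seen from above, 0 to 5.6. A white disc under the housing's cover carries the digits 1 to 8, 45 degrees apart, and only the one at the 17 mm window on the robot's side of the knob is seen: digit k stands in the middle of the window at (k - 1) x 0.785, so 4 at 2.356
- jar_left: white buffer jar, 46 mm wide, 84 mm tall, 0.12 kg, loose on the lower deck, behind the brick's lane, towards the left; origin: centre of its underside
- jar_right: the same kind of jar, towards the deck's right end

How it is judged (in metres and radians):
At the end, for the whole second after the job is handed in: the yellow brick lies flat and at rest on the grey ones in the bin (its centre within the walls, under 60 mm above the bench; 49.5 mm when quite flat); the batch wheel stands still, the 4 within 0.15 rad of the window's middle; both jars upright within 30 mm of their places (x of brick_center in the frame of collection_bin between -0.07 and 0.07 m and y of brick_center in the frame of collection_bin between -0.078 and 0.078 m and height (world z) of brick_center below 0.06 m and linear speed of lead_brick below 0.02 m/s and value of joint batch_wheel between 2.206 and 2.506 rad and velocity of joint batch_wheel between -0.05 and 0.05 rad/s and distance of each of jar_left, jar_right from where it was at the start of the episode below 0.03 m and angle between each of jar_left, jar_right's own z axis and vertical below 0.2 rad); the robot touches nothing.
It fails at once if the brick is lifted off the deck (its middle raised more than 20 mm) (height (world z) of brick_center above 0.1025 m).
It fails at once if a jar is knocked over (angle between any of jar_left, jar_right's own z axis and vertical above 0.5 rad).
It also fails if it takes over 58 s, if anything falls off the work surface, if the arm or the gripper's body presses on something with over 40 N, if the wrist force passes 120 N, or if a joint passes its speed limit or range.

### The arm

A 6-joint arm with a two-finger parallel gripper is mounted at the origin on a cart in front of the work surface, level with it; the furniture and walls round the work are solid. World frame = base frame: x ahead of the robot, y to its left, z up, the work surface at z = 0. Lengths are in m, angles in degrees, forces in N, time in s.
With the tool pointing down it reaches from about 0.375 to 0.925 m from the base axis. Payload 5.7 kg.
Tool frame: the origin (TCP) lies on the centre line of the jaws, within the pads' length; the fingertips stand 25 mm ahead of it and the grasp point (between the pads) lies 6 mm ahead of it (env.tip_reach is the distance from the TCP to the fingertips, in m); z points along the fingers, y is the line along which they close (so a half turn about z gives the same grasp; the last joint's range is limited). The gripper opens to 85 mm and grips with 20 to 120 N. Pads are 22 mm wide; open, the fingers measure 114 mm over their backs; the gripper's body (76 mm by 85 mm) begins 54 mm behind the grasp point. The pads swing forward as they close: fully open they stand 13 mm farther back than shut.
Start: joints at [60.671, 20.558, 86.54, -0, 72.909, -6.595], TCP at [0.232, 0.553, 0.256] pointing down, gripper open.
Joint ranges: [-170.27, 170.27], [-57.76, 135], [12.27, 136.19], [-55.21, 235.2], [11.17, 155.16], [-170.74, 170.74]. Speed limits (degrees/s): [136.94, 136.94, 180, 180, 180, 180].

### API

Orientations are given as a 3x3 rotation matrix whose columns are the frame's x, y, z axes.
In Python, from station import env, eyes, sensors gives the robot as it stands (env), with the cameras (eyes) and the readings (sensors).
- The arm moves only by the tool jog_arm, called after "Call:" in YAML: its name, and indented under it one key for each argument. Schema: {"type":"object","properties":{"offsets":{"type":"array","items":{"type":"array","items":{"type":"array","items":{"type":"number"},"minItems":6,"maxItems":6},"minItems":1,"maxItems":8},"minItems":1,"maxItems":1},"finger_gap":{"type":"number"},"only":{"type":"string"},"quiet":{"type":"boolean"},"lines":{"type":"string"}},"required":["offsets"],"additionalProperties":false}. offsets is a list that holds a single list of rows (three levels of brackets), with 1 to 8 rows, each of 6 numbers: dx, dy, dz in shares of the most that a row can go, 1 being 62.5 mm, then a rotation vector rx, ry, rz in a scale on which 1.0 is 90 degrees; each row shifts and turns the commanded pose from where the row before left it, along the tool's axes as they then stand; what a row does not reach is not made up. A row lasts 1/8 s, in which the tool goes at most 0.0625 m and 10.7 degrees, less where a joint would pass 70% of its speed; a pose out of reach is approached as far as the arm can. finger_gap is the finger opening in m, set as the call begins (left out keeps the last). The fingers move at their own pace and stop on an object; the grip force is fixed at half the most. Time passes only in rows, so rows that do not move let the fingers close. The tool returns the time, the measured TCP pose, the force, the opening and the grip force at its end. only (a regular expression) keeps the lines of the reply that match it, lines (a string "A,B") keeps lines A to B, and quiet returns only ok. Input that does not fit is refused with a message, and nothing moves.
- sensors.state(): the state, without advancing time (a new reading comes with each control period).
- eyes.camera(name): name is "side" or "top" or "wrist"; returns a dict with "image" (400x640x3 uint8, red, green, blue), "K" (3x3 intrinsics, pixels), "pose" (4x4, takes a point from camera to world coordinates); the wrist camera has in their place "tool_from_camera" (4x4, takes a point from camera to tool coordinates, whose origin is the TCP and whose axes are the flange's). Camera axes: x right, y down, z forward; pixel columns grow to the right and rows downward; lengths in m; the calibration is good to about 2 mm. A picture is of the moment at which its call begins: read the wrist's pose just before it. There is no depth.
- env.hand_in(): hands the job in; it is judged then, once.
The state is a dict: "time_s": time; "joint_pos": joint angles; "joint_velocities": joint speeds; "tau": joint torques, N m; "ee_pos": TCP position; "ee_rot": TCP orientation; "ft_force": force on the tool from outside, world axes, zero at the start; "torque": the same for the moment, N m; "gripper_width": finger opening in m; "grip_force": force on a finger pad.
Only numpy, scipy, OpenCV 4.12 (cv2) and the standard library are available. Lean on these libraries where they do the work, as an engineer would, in place of code of your own. Each camera call takes 0.05 s, during which the arm holds its last target. There are 200 camera calls.

## Working session

There is one attempt and no reset: what is moved stays moved. The work goes in short steps, Python scripts to look and compute and a tool call to move; the robot and the scene stay as the last step left them, time stands still between calls to the robot, and variables do not carry over. Pictures are saved under pics/ and viewed, at most 10 in all, crops included, and the job is handed in when it is done.

```bash
ls; mkdir -p pics; python3 - <<'E'
from station import env, eyes, sensors
import cv2,numpy as np
s=sensors.state();print(s['time_s'],s['ee_pos'],s['ee_rot'],env.tip_reach)
for n in("top","side"):
    c=eyes.camera(n);cv2.imwrite(f"pics/{n}0.png",c["image"][:,:,::-1]);print(n,c["K"],np.round(c["pose"],4))
    np.savez(f"{n}0.npz",**c)
E
```

```text
pics
station.py
0.0 [0.23159476 0.55283052 0.25544911] [[-9.22302157e-01  3.86468582e-01 -8.75449874e-04]
 [ 3.86469529e-01  9.22300775e-01 -1.60753228e-03]
 [ 1.86167376e-04 -1.82096519e-03 -9.99998325e-01]] 0.025
top [[443.67201544   0.         318.57617566]
 [  0.         443.67201544 198.14677848]
 [  0.           0.           1.        ]] [[ 0.3606 -0.8812  0.3055  0.2186]
 [-0.9327 -0.3402  0.1196  0.1916]
 [-0.0014 -0.3281 -0.9446  1.0256]
 [ 0.      0.      0.      1.    ]]
side [[463.99276283   0.         311.31897361]
 [  0.         463.99276283 195.60184706]
 [  0.           0.           1.        ]] [[ 0.927  -0.1813  0.3284  0.1952]
 [-0.375  -0.4595  0.8051 -0.481 ]
 [ 0.0049 -0.8695 -0.4939  0.6922]
 [ 0.      0.      0.      1.    ]]
```

View pics/top0.png

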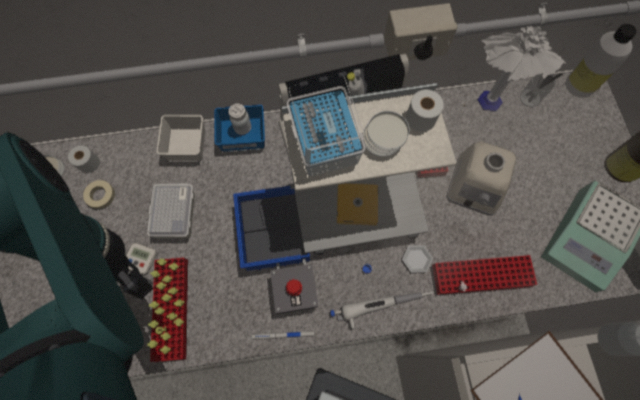

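View pics/side0.png

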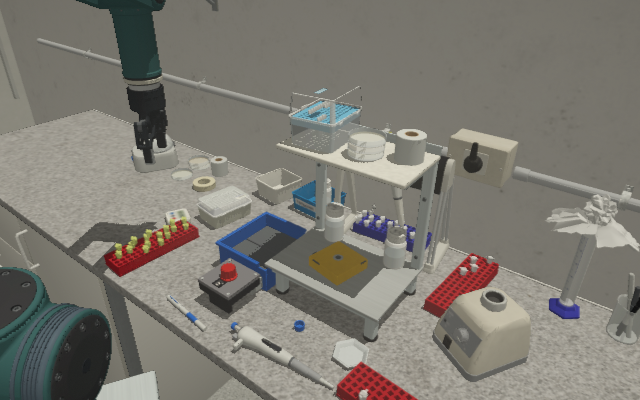

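Top view: brick about (358,203), bin (270,228), red knob (294,288) and deck end about x=300. Side view: brick (338,262), jars (334,222) and (396,248).

```bash
cat > h.py <<'E'
import numpy as np,cv2
def ray(c,u,v):
    d=c["pose"][:3,:3]@np.linalg.solve(c["K"],[u,v,1.]);return c["pose"][:3,3],d/np.linalg.norm(d)
def onz(c,u,v,z):
    o,d=ray(c,u,v);return o+d*(z-o[2])/d[2]
def tri(r):
    A=sum(np.eye(3)-np.outer(d,d) for o,d in r);b=sum((np.eye(3)-np.outer(d,d))@o for o,d in r);return np.linalg.solve(A,b)
def blobs(img,lo,hi,amin=60):
    m=cv2.inRange(cv2.cvtColor(img,cv2.COLOR_RGB2HSV),np.array(lo),np.array(hi))
    cs,_=cv2.findContours(m,cv2.RETR_EXTERNAL,cv2.CHAIN_APPROX_NONE)
    return sorted([c for c in cs if cv2.contourArea(c)>amin],key=cv2.contourArea,reverse=True)
E
python3 - <<'E'
from h import *
np.set_printoptions(precision=4,suppress=True)
T=dict(np.load('top0.npz'));S=dict(np.load('side0.npz'))
for n,c in(("T",T),("S",S)):
    for nm,lo,hi in(("yel",(13,150,60),(28,255,255)),("red",(0,170,110),(6,255,255)),("blue",(100,150,40),(125,255,255))):
        for b in blobs(c["image"],lo,hi,40)[:4]:
            r=cv2.minAreaRect(b);print(n,nm,cv2.contourArea(b),r, cv2.approxPolyDP(b,3,True)[:,0].tolist() if nm!="red" else "")
for z in(.095,):
  for c in(T,S):
    for b in blobs(c["image"],(13,150,60),(28,255,255))[:1]:
        p=np.array([onz(c,*q,z)[:2] for q in b[:,0].astype(float)],np.float32)
        print("brick",cv2.minAreaRect(p),p.mean(0))
E
python3 - <<'E'
import cv2,numpy as np
a=cv2.imread('pics/top0.png')[150:320,225:445];b=cv2.imread('pics/side0.png')[190:350,190:450]
a=cv2.resize(a,(388,300),interpolation=2);a=cv2.resize(a,(660,510)) if 0 else a
A=cv2.resize(cv2.imread('pics/top0.png')[170:310,225:445],None,fx=3.6,fy=3.6,interpolation=2);cv2.imwrite('pics/topc.png',A);print(A.shape)
E
```

```text
T yel 291.0 ((346.0, 203.0), (36.0, 16.0), 90.0) [[345, 185], [339, 186], [340, 221], [340, 216], [347, 219], [354, 214], [354, 207], [347, 209], [349, 194], [344, 191], [352, 190]]
T red 109.0 ((293.5000305175781, 286.0000305175781), (12.020814895629883, 12.020814895629883), 45.0) 
T blue 1102.0 ((239.0, 126.0), (40.0, 48.0), 90.0) [[261, 106], [246, 106], [251, 110], [252, 129], [243, 136], [235, 135], [229, 127], [227, 108], [216, 109], [215, 142], [221, 145], [254, 141], [262, 146]]
T blue 771.5 ((269.96923828125, 227.2538604736328), (75.90925598144531, 68.83927154541016), 82.87498474121094) [[288, 187], [234, 195], [241, 267], [298, 262], [303, 256], [308, 257], [307, 254], [247, 264], [244, 261], [238, 206], [241, 197], [280, 195], [287, 188], [285, 193], [291, 193]]
S yel 1427.0 ((337.4053955078125, 261.9324035644531), (51.96269226074219, 37.78048324584961), 35.53767395019531) [[339, 242], [309, 257], [309, 264], [336, 284], [366, 266], [366, 262], [359, 263], [363, 257]]
S red 955.0 ((461.03955078125, 282.2264404296875), (27.886098861694336, 77.37727355957031), 59.23728179931
[... 290 characters left out ...]
230.0 ((303.0, 193.0), (22.0, 22.0), -0.0) [[314, 203], [313, 182], [292, 192]]
S blue 207.5 ((250.92308044433594, 231.6153564453125), (46.594818115234375, 56.57942581176758), 33.6900634765625) [[286, 221], [266, 212], [216, 242], [257, 264], [220, 241], [267, 213]]
S blue 108.0 ((568.2970581054688, 312.0296630859375), (18.308683395385742, 8.95533561706543), 5.710593223571777) [[559, 313], [577, 317], [576, 309], [563, 307]]
brick ((0.5313016176223755, 0.2489548921585083), (0.0841512680053711, 0.03527068719267845), 20.316024780273438) [0.5308 0.2507]
brick ((0.5387749671936035, 0.21429383754730225), (0.10452508181333542, 0.10534144937992096), 17.985610961914062) [0.5413 0.2121]
(504, 792, 3)
```

View pics/topc.png

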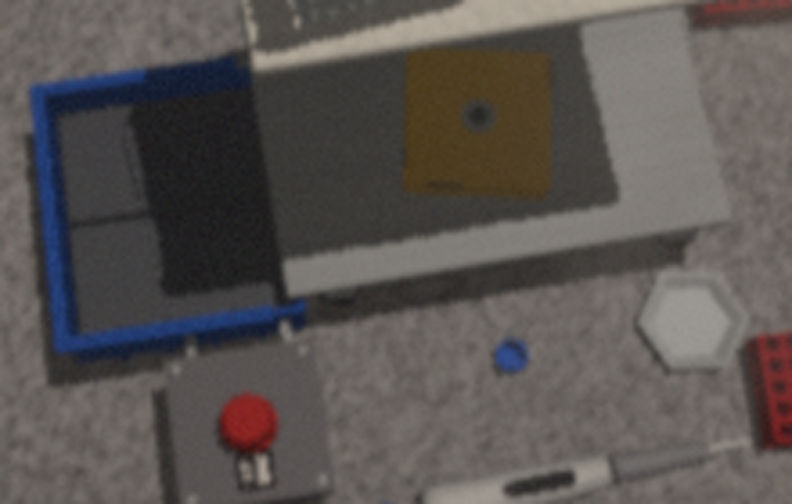

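The crop shows the brick's whole top face with corners (405,50), (550,50), (551,194) and (404,192), its button at (478,115), the deck's front corners (290,293) and (727,217), the knob (248,422), and the window (255,470) between two white digit patches.

```bash
python3 - <<'E'
from h import *
np.set_printoptions(precision=4,suppress=True)
T=dict(np.load('top0.npz'));S=dict(np.load('side0.npz'))
f=lambda u,v:(u/3.6+225-.4,v/3.6+170-.4)
fl=onz(T,*f(290,293),.07);fr=onz(T,*f(727,217),.07);ex=(fr-fl)/np.linalg.norm(fr-fl);ey=np.array([-ex[1],ex[0],0])
print("deck",fl,fr,np.linalg.norm(fr-fl),"ex",ex, "yaw",np.degrees(np.arctan2(ex[1],ex[0])))
R=(fl+fr)/2+.08*ey;R[2]=0;print("rack",R)
loc=lambda p:np.array([(p-R)@ex,(p-R)@ey,p[2]])
for img,lo in((T,(10,90,40)),(S,(10,120,40))):
    b=blobs(img["image"],lo,(32,255,255))
    b=[x for x in b if cv2.pointPolygonTest(x,(358.,203.) if img is T else (338.,262.),True)>-12]
    print([cv2.contourArea(x) for x in b])
cor=np.array([onz(T,*f(*q),.095) for q in((405,50),(550,50),(551,194),(404,192))])
print("brick c",cor.mean(0),loc(cor.mean(0)),np.linalg.norm(np.diff(cor,axis=0),axis=1),[loc(c) for c in cor])
# heights from two views: brick left front corner etc
tb=tri([ray(T,*f(478,115)),ray(S,338,257)]);print("button tri",tb,loc(tb))
k=[]
for c,a in((T,(294,287)),(S,(228,266))):
    pass
bt=[x for x in blobs(T["image"],(0,150,80),(8,255,255)) if cv2.pointPolygonTest(x,(293.,287.),True)>0][0]
(ut,vt),rt=cv2.minEnclosingCircle(bt);print("knob top",ut,vt,rt)
bs=[x for x in blobs(S["image"],(0,150,80),(8,255,255)) if cv2.pointPolygonTest(x,(228.,271.),True)>0][0]
x,y,w,h=cv2.boundingRect(bs);print("side knob",x,y,w,h)
for v in(y+4,y+5,y+6):print(tri([ray(T,ut,vt),ray(S,x+w/2-.5,v)]))
print("knob@.0875",onz(T,ut,vt,.0875),loc(onz(T,ut,vt,.0875)))
for q in((35,90),(60,352),(303,320)):p=onz(T,*f(*q),.07);print("bin",p,loc(p))
for n,u,v in(("jl",334,243),("jr",396,267)):p=onz(S,u,v-4,.07);print(n,p,loc(p))
for q in((250,68),(690,8)):p=onz(T,*f(*q),.321);print("lip",p,loc(p))
cv2.imwrite('pics/sidec.png',cv2.resize(S["image"][190:350,195:445,::-1],None,fx=3.2,fy=3.2,interpolation=2))
E
```

```text
deck [0.4029 0.2958 0.07  ] [0.5445 0.0616 0.07  ] 0.27367607637972713 ex [ 0.5175 -0.8557  0.    ] yaw -58.8354851244373
rack [0.5422 0.2201 0.    ]
[1548.5]
[1480.5]
brick c [0.5397 0.2255 0.095 ] [-0.0059  0.0007  0.095 ] [0.0904 0.0933 0.0889] [array([-0.041,  0.054,  0.095]), array([0.048 , 0.0382, 0.095 ]), array([ 0.0284, -0.053 ,  0.095 ]), array([-0.0589, -0.0363,  0.095 ])]
button tri [0.5439 0.2261 0.0965] [-0.0042  0.0046  0.0965]
knob top 293.5 287.5 7.905794143676758
side knob 221 263 16 19
[0.3215 0.2875 0.0893]
[0.3216 0.2878 0.0865]
[0.3216 0.2881 0.0837]
knob@.0875 [0.3186 0.2879 0.0875] [-0.1737 -0.1562  0.0875]
bin [0.4663 0.4954 0.07  ] [-0.2748  0.0776  0.07  ]
bin [0.3196 0.4114 0.07  ] [-0.2789 -0.0914  0.07  ]
bin [0.3903 0.2823 0.07  ] [-0.1318 -0.0977  0.07  ]
jl [0.5812 0.3239 0.07  ] [-0.0686  0.0871  0.07  ]
jr [0.6686 0.1921 0.07  ] [0.0894 0.0936 0.07  ]
lip [0.4477 0.3258 0.321 ] [-0.1393 -0.0261  0.321 ]
lip [0.5515 0.1417 0.321 ] [ 0.072  -0.0326  0.321 ]
```

View pics/sidec.png

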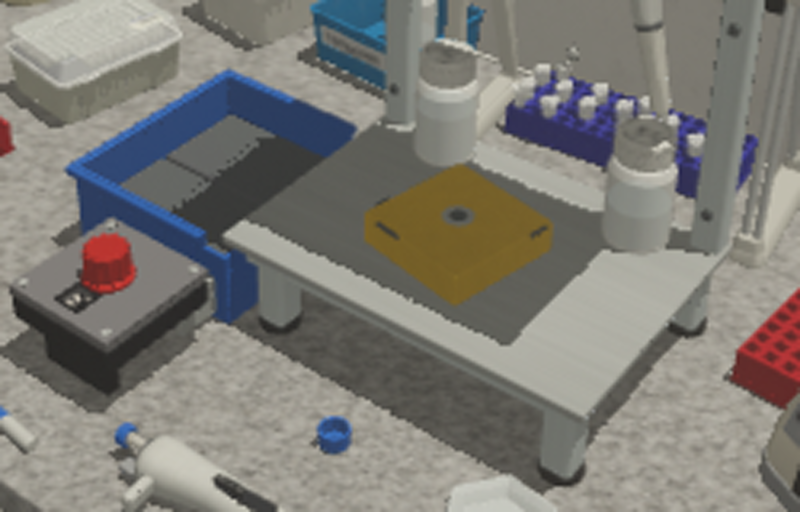

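The side crop shows the brick lying square on the deck (button (458,215)), the jars behind it with bases at about (445,160) and (640,245), and the knob (107,262) with its window (75,297). The heights agree with the text. I'll hover over the knob next and read the window.

The manual's scale: shifts go in shares of 62.5 mm and turns go in shares of 90 degrees. Converting my numbers, -0.0263 m is -0.4208, -0.023 m is -0.368.

Call:
jog_arm:
  offsets:
    - [[-0.368,-0.4208,0.112,0,0,0],[-0.368,-0.4208,0.112,0,0,0],[-0.368,-0.4208,0.112,0,0,0],[-0.368,-0.4208,0.112,0,0,0],[-0.368,-0.4208,0.112,0,0,0],[-0.368,-0.4208,0.112,0,0,0],[-0.368,-0.4208,0.112,0,0,0],[-0.368,-0.4208,0.112,0,0,0]]
  finger_gap: 0.06

```text
time_s: 1.1
ee_pos: [0.3203, 0.287, 0.1999]
ee_rot: [[-0.922, 0.386, -0.0], [0.386, 0.922, -0.0], [0.0, -0.0, -1.0]]
ft_force: [0.9, 0.4, 0.2]
gripper_width: 0.0602
grip_force: 0.0
```

```bash
python3 - <<'E'
from h import *
from station import env, eyes, sensors
s=sensors.state();c=eyes.camera("wrist");print(np.round(s['ee_pos'],4),np.round(s['ee_rot'],3),np.round(s['joint_pos'],1))
P=np.eye(4);P[:3,:3]=s['ee_rot'];P[:3,3]=s['ee_pos'];c["pose"]=P@c["tool_from_camera"];np.savez("w1.npz",**c)
cv2.imwrite("pics/w1.png",c["image"][:,:,::-1])
E
```

```text
[0.3203 0.287  0.1999] [[-0.922  0.386 -0.   ]
 [ 0.386  0.922 -0.   ]
 [ 0.    -0.    -1.   ]] [ 32.7  10.5 110.6  -0.   59.  -34.6]
```

View pics/w1.png

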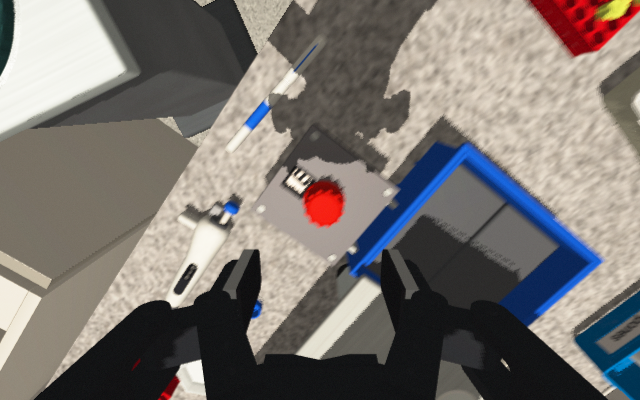

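The wrist view shows the knob at (324,203) and the window at (299,180). I'll enlarge the window and triangulate the knob.

```bash
python3 - <<'E'
from h import *
c=dict(np.load("w1.npz"));T=dict(np.load("top0.npz"))
b=blobs(c["image"],(0,170,120),(6,255,255));b=[x for x in b if cv2.pointPolygonTest(x,(324.,203.),False)>0][0]
(u,v),r=cv2.minEnclosingCircle(b);print(u,v,r,onz(c,u,v,.0875),tri([ray(c,u,v),ray(T,293.5,287.5)]))
w=np.array([299.5,180.]);print("win",onz(c,*w,.062))
M=cv2.getRotationMatrix2D((310,190),0,1)
d=onz(c,*w,.062)-onz(c,u,v,.0875);print("win dir az",np.degrees(np.arctan2(d[1],d[0])))
# digit side: upright with knob at top: rotate so that knob->window points down
a=np.degrees(np.arctan2(w[1]-v,w[0]-u));M=cv2.getRotationMatrix2D((float(w[0]),float(w[1])),a-90,10);M[:,2]+=np.array([300,300])-w
cv2.imwrite("pics/win.png",cv2.warpAffine(c["image"],M,(600,500),flags=cv2.INTER_CUBIC)[:,:,::-1])
E
```

```text
321.7490539550781 204.60305786132812 22.00267791748047 [0.31927226 0.28882975 0.0875    ] [0.31908191 0.28838667 0.08670695]
win [0.29964102 0.27681456 0.062     ]
win dir az -148.53150308604904
```

View pics/win.png

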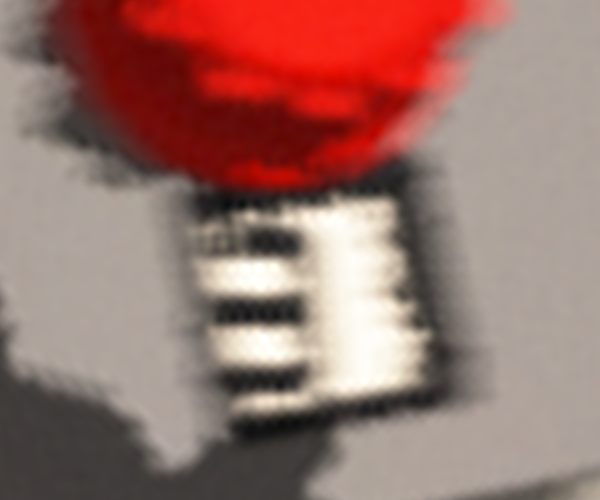

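The window shows a digit in the left half with three bars and no stroke at their ends, so it should be a 3 seen upside down. Its centre is about 4.5 mm left, so the wheel needs about 60° counter-clockwise. I'll grip the knob and turn it.

To row units: 0.04 m is 0.64, 0.0017 m is 0.0272.

Call:
jog_arm:
  offsets:
    - [[0.0272,0.0144,0.48,0,0,0],[0,0,0.64,0,0,0],[0,0,0.48,0,0,0],[0,0,0.08,0,0,0],[0,0,0,0,0,0]]
  finger_gap: 0.05

```text
time_s: 1.78
ee_pos: [0.3191, 0.2898, 0.0955]
ee_rot: [[-0.922, 0.386, -0.0], [0.386, 0.922, -0.0], [0.0, -0.0, -1.0]]
ft_force: [0.0, 0.2, 0.5]
gripper_width: 0.0502
grip_force: 0.0
```

Call:
jog_arm:
  offsets:
    - [[0,0,0,0,0,0],[0,0,0,0,0,0],[0,0,0,0,0,0],[0,0,0,0,0,0]]
  finger_gap: 0.02

```text
time_s: 2.28
ee_pos: [0.3204, 0.2913, 0.0969]
ee_rot: [[-0.922, 0.387, 0.003], [0.387, 0.922, 0.003], [-0.002, 0.004, -1.0]]
ft_force: [-1.1, 3.3, 6.3]
gripper_width: 0.026
grip_force: 58.8
```

To row units: -0.001 m is -0.016, -10 degrees / 90 = -0.1111.

Call:
jog_arm:
  offsets:
    - [[0,0,-0.016,0,0,-0.1111],[0,0,0,0,0,-0.1111],[0,0,0,0,0,-0.1111],[0,0,0,0,0,-0.1111],[0,0,0,0,0,-0.1111],[0,0,0,0,0,-0.1111],[0,0,0,0,0,0]]

```text
time_s: 3.15
ee_pos: [0.3206, 0.289, 0.097]
ee_rot: [[-0.794, -0.608, 0.003], [-0.608, 0.794, -0.001], [-0.002, -0.003, -1.0]]
ft_force: [5.9, -6.5, -3.0]
gripper_width: 0.0262
grip_force: 61.3
```

Call:
jog_arm:
  offsets:
    - [[0,0,0,0,0,0],[0,0,0,0,0,0],[0,0,-0.32,0,0,0],[0,0,-0.96,0,0,0],[0,0,-0.48,0,0,0],[0,0,0,0,0,0]]
  finger_gap: 0.05

```text
time_s: 3.9
ee_pos: [0.3205, 0.2909, 0.2089]
ee_rot: [[-0.796, -0.606, 0.005], [-0.606, 0.796, 0.004], [-0.006, -0.0, -1.0]]
ft_force: [0.1, 0.4, -0.3]
gripper_width: 0.0501
grip_force: 0.0
```

```bash
python3 - <<'E'
from h import *
from station import env, eyes, sensors
s=sensors.state();c=eyes.camera("wrist");print(np.round(s['joint_pos'],1))
P=np.eye(4);P[:3,:3]=s['ee_rot'];P[:3,3]=s['ee_pos'];c["pose"]=P@c["tool_from_camera"];np.savez("w2.npz",**c)
def px(p):
    q=np.linalg.inv(c["pose"])@np.append(p,1);q=c["K"]@q[:3];return q[:2]/q[2]
k=np.array(px([.3192,.2886,.062]));w=np.array(px([.2996,.2768,.062]));print(k,w)
a=np.degrees(np.arctan2(w[1]-k[1],w[0]-k[0]));M=cv2.getRotationMatrix2D((float(w[0]),float(w[1])),a-90,9);M[:,2]+=np.array([300,300])-w
cv2.imwrite("pics/win2.png",cv2.warpAffine(c["image"],M,(600,500),flags=cv2.INTER_CUBIC)[:,:,::-1])
E
```

```text
[ 33.1   9.8 109.9   0.   60.  -94.2]
[319.446055   190.57442369] [322.31248265 165.09174113]
```

View pics/win2.png

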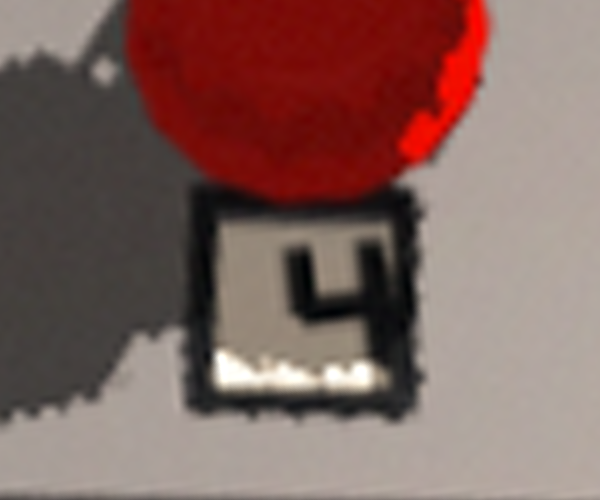

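The 4 is in the window, with its centre at about x=338 against the window's middle at 304. That is about 3.4 mm, or 8°, too far counter-clockwise, so I'll turn it back.

To row units: 0.05 m is 0.8, 0.04 m is 0.64.

Call:
jog_arm:
  offsets:
    - [[0,-0.016,0.64,0,0,0],[0,0,0.8,0,0,0],[0,0,0.352,0,0,0],[0,0,0,0,0,0]]

```text
time_s: 4.45
ee_pos: [0.3173, 0.2874, 0.0919]
ee_rot: [[-0.796, -0.605, -0.006], [-0.605, 0.796, -0.004], [0.007, 0.001, -1.0]]
ft_force: [-0.0, -0.2, 0.8]
gripper_width: 0.0505
grip_force: 0.0
```

Call:
jog_arm:
  offsets:
    - [[0,0,0,0,0,0],[0,0,0,0,0,0],[0,0,0,0,0,0],[0,0,0,0,0,0],[0,0,0,0,0,0.0444],[0,0,0,0,0,0.0444],[0,0,0,0,0,0]]
  finger_gap: 0.02

```text
time_s: 5.32
ee_pos: [0.32, 0.2888, 0.095]
ee_rot: [[-0.872, -0.49, 0.001], [-0.49, 0.872, 0.0], [-0.001, -0.0, -1.0]]
ft_force: [0.6, -4.3, 2.7]
gripper_width: 0.0262
grip_force: 59.7
```

Call:
jog_arm:
  offsets:
    - [[0,0,0,0,0,0],[0,0,0,0,0,0],[0,0,-0.32,0,0,0],[0,0,-0.96,0,0,0],[0,0,-0.48,0,0,0],[0,0,0,0,0,0]]
  finger_gap: 0.05

```text
time_s: 6.08
ee_pos: [0.3213, 0.2902, 0.2067]
ee_rot: [[-0.872, -0.489, 0.005], [-0.489, 0.872, 0.004], [-0.006, 0.001, -1.0]]
ft_force: [-0.5, 0.5, -0.5]
gripper_width: 0.05
grip_force: 0.0
```

```bash
python3 - <<'E'
from h import *
from station import env, eyes, sensors
s=sensors.state();c=eyes.camera("wrist")
P=np.eye(4);P[:3,:3]=s['ee_rot'];P[:3,3]=s['ee_pos'];c["pose"]=P@c["tool_from_camera"]
def px(p):
    q=np.linalg.inv(c["pose"])@np.append(p,1);q=c["K"]@q[:3];return q[:2]/q[2]
k=np.array(px([.3192,.2886,.062]));w=np.array(px([.2996,.2768,.062]))
a=np.degrees(np.arctan2(w[1]-k[1],w[0]-k[0]));M=cv2.getRotationMatrix2D((float(w[0]),float(w[1])),a-90,9);M[:,2]+=np.array([300,300])-w
cv2.imwrite("pics/win3.png",cv2.warpAffine(c["image"],M,(600,500),flags=cv2.INTER_CUBIC)[:,:,::-1])
E
```

```text
(no output)
```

View pics/win3.png

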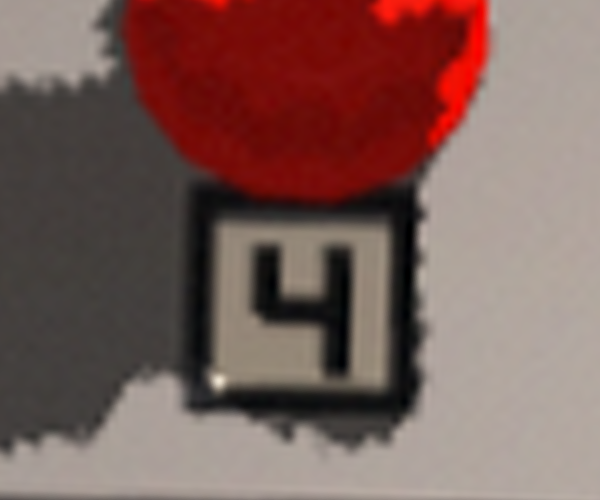

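The 4 is centred (302 against 304), so the wheel is done. I'll move to the right front of the rack with the fingers shut, then lean the tool.

To row units: -0.043 m is -0.688, -0.007 m is -0.112, -2 degrees / 90 = -0.0222.

Call:
jog_arm:
  offsets:
    - [[-0.112,-0.688,0,0,0,-0.0222],[-0.112,-0.688,0,0,0,0],[-0.112,-0.688,0.064,0,0,0],[-0.112,-0.688,0.064,0,0,0],[-0.112,-0.688,0.064,0,0,0],[-0.112,-0.688,0.064,0,0,0]]
  finger_gap: 0

```text
time_s: 6.88
ee_pos: [0.488, 0.088, 0.1864]
ee_rot: [[-0.855, -0.519, -0.003], [-0.519, 0.855, 0.0], [0.003, 0.002, -1.0]]
ft_force: [-0.7, 0.1, 0.3]
gripper_width: -0.0001
grip_force: 0.0
```

Call:
jog_arm:
  offsets:
    - [[0,0,0,0,-0.0889,0],[0,0,0,0,-0.0889,0],[0,0,0,0,-0.0889,0],[0,0,0,0,-0.0889,0],[0,0,0,0,0,0]]

```text
time_s: 7.5
ee_pos: [0.4859, 0.0929, 0.1887]
ee_rot: [[-0.746, -0.518, 0.419], [-0.446, 0.855, 0.264], [-0.495, 0.01, -0.869]]
ft_force: [0.6, -0.3, -0.4]
gripper_width: -0.0004
grip_force: 0.0
```

```bash
cat > w.py <<'E'
from h import *
from station import env, eyes, sensors
np.set_printoptions(precision=4,suppress=True)
R=np.array([.5422,.2201,0]);ex=np.array([.5175,-.8557,0]);ey=np.array([.8557,.5175,0]);B=np.array([ex,ey,[0,0,1]])
def report():
    s=sensors.state();E=s['ee_rot'];tip=s['ee_pos']+.025*E[:,2]
    print("t",round(s['time_s'],2),"tip rack",B@(tip-R),"axes(rack) cols\n",B@E,"\nq",s['joint_pos'],"F rack",B@s['ft_force'])
    return s,tip
def go(x,y,z):
    s,tip=report();print("tool move to target",s['ee_rot'].T@(R+B.T@np.array([x,y,z])-tip))
E
python3 -c "
from w import *
go(.085,.005,.077)"
```

```text
t 7.5 tip rack [ 0.0795 -0.1016  0.167 ] axes(rack) cols
 [[-0.0042 -1.     -0.0088]
 [-0.869  -0.0007  0.4949]
 [-0.4949  0.0097 -0.8689]] 
q [ -11.4819    8.95    124.4233   41.5433   31.0183 -165.7571] F rack [ 0.5753  0.3845 -0.3745]
tool move to target [-0.0482 -0.0064  0.1309]
```

To row units: 0.033 m is 0.528, 0.032 m is 0.512.

Call:
jog_arm:
  offsets:
    - [[-0.192,-0.024,0.528,0,0,0],[-0.192,-0.024,0.528,0,0,0],[-0.192,-0.024,0.528,0,0,0],[-0.192,-0.024,0.512,0,0,0],[0,0,0,0,0,0]]

```text
time_s: 8.12
ee_pos: [0.5857, 0.147, 0.1026]
ee_rot: [[-0.745, -0.521, 0.416], [-0.452, 0.853, 0.26], [-0.491, 0.006, -0.871]]
ft_force: [-1.1, -0.3, -0.2]
gripper_width: 0.0001
grip_force: 0.0
```

```bash
python3 -c "
from w import *
go(.065,.005,.077)"
```

```text
t 8.12 tip rack [0.0848 0.0116 0.0808] axes(rack) cols
 [[ 0.001  -1.     -0.0074]
 [-0.8714 -0.0045  0.4906]
 [-0.4906  0.006  -0.8714]] 
q [  -1.6099   25.5824  116.8539   52.6529   19.9952 -170.3291] F rack [-0.3673 -1.1098 -0.1638]
tool move to target [0.0076 0.0198 0.0002]
```

To row units: 0.004 m is 0.064, 0.001 m is 0.016, 2 degrees / 90 = 0.0222.

Call:
jog_arm:
  offsets:
    - [[0.064,0.048,0.016,0,0.0222,0],[0.064,0.048,0.016,0,0.0222,0],[0,0.032,0,0,0.0111,0],[0,0,0,0,0,0]]

```text
time_s: 8.62
ee_pos: [0.5748, 0.1494, 0.0994]
ee_rot: [[-0.778, -0.52, 0.352], [-0.472, 0.854, 0.219], [-0.415, 0.004, -0.91]]
ft_force: [-0.2, -0.2, 0.4]
gripper_width: 0.0001
grip_force: 0.0
```

```bash
python3 -c "
from w import *
go(.065,.002,.077)"
```

```text
t 8.62 tip rack [0.0772 0.0017 0.0767] axes(rack) cols
 [[ 0.0013 -1.     -0.0053]
 [-0.91   -0.0034  0.4147]
 [-0.4147  0.0042 -0.9099]] 
q [   0.5506   25.1346  114.7583   34.3845   22.4577 -150.7174] F rack [ 0.0734 -0.3011  0.3981]
tool move to target [-0.0004  0.0122 -0.0001]
```

To row units: 0.012 m is 0.192.

Call:
jog_arm:
  offsets:
    - [[0,0.192,0,0,0,0],[0,0.192,0,0,0,0],[0,0.192,0,0,0,0],[0,0.192,0,0,0,0],[0,0.192,0,0,0,0],[0,0.192,0,0,0,0],[0,0.192,0,0,0,0],[0,0.192,0,0,0,0]]

```text
time_s: 9.62
ee_pos: [0.5251, 0.231, 0.0992]
ee_rot: [[-0.778, -0.519, 0.354], [-0.471, 0.855, 0.218], [-0.416, 0.003, -0.91]]
ft_force: [3.1, -7.7, -3.4]
gripper_width: 0.0002
grip_force: 3.9
```

```bash
cat >> w.py <<'E'
def brick(save=None):
    c=eyes.camera("top");im=c["image"]
    m=cv2.inRange(cv2.cvtColor(im,cv2.COLOR_RGB2HSV),np.array((10,90,30)),np.array((32,255,255)))
    roi=np.zeros_like(m);roi[180:260,230:420]=255
    p=np.argwhere(m&roi)[:,::-1]
    q=np.array([B@(onz(c,*x,.095)-R) for x in p.astype(float)])
    print("brick n",len(q),"x",q[:,0].min(),q[:,0].max(),"y",q[:,1].min(),q[:,1].max(),cv2.minAreaRect(q[:,:2].astype(np.float32)))
    if save:cv2.imwrite(save,im[:,:,::-1])
E
python3 -c "
from w import *
report();brick('pics/t1.png')
c=eyes.camera('side');cv2.imwrite('pics/s1.png',cv2.resize(c['image'][100:340,150:470,::-1],None,fx=2.4,fy=2.4))"
```

```text
t 9.62 tip rack [-0.0183  0.0014  0.0765] axes(rack) cols
 [[ 0.0001 -1.     -0.0035]
 [-0.9096 -0.0016  0.4156]
 [-0.4156  0.0032 -0.9095]] 
q [  11.9056   23.7447  118.1317   28.9539   16.8595 -135.5446] F rack [ 8.1505 -1.3381 -3.4218]
brick n 1307 x -0.1314933833615846 -0.022223259505737617 y -0.05055220212126031 0.05275194724863066 ((-0.0774812400341034, 0.005068458616733551), (0.09449443221092224, 0.08919772505760193), 71.25984191894531)
```

View pics/s1.png

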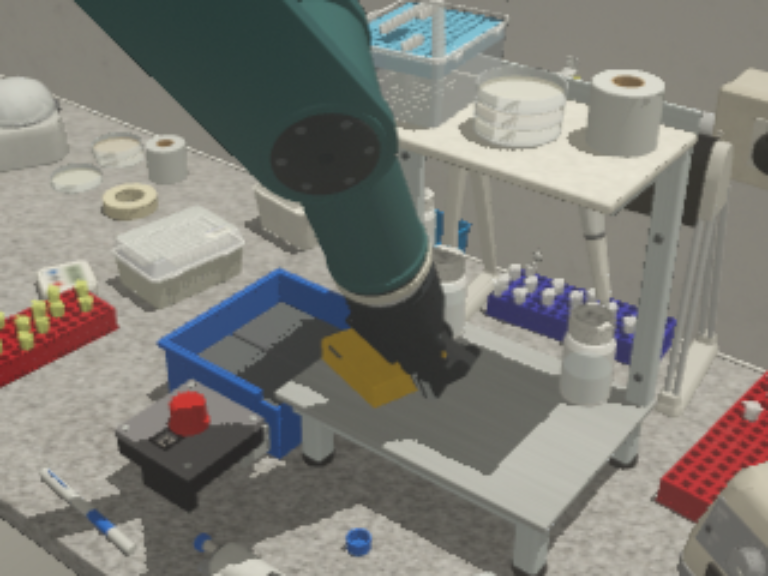

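The brick has moved left and the finger is behind it. The jars still stand, at about (450,285) and (588,350). I'll measure the brick's yaw from its visible edges.

```bash
cat >> w.py <<'E'
def edges(z=.095,roi_=(180,260,230,420)):
    c=eyes.camera("top");im=c["image"]
    m=cv2.inRange(cv2.cvtColor(im,cv2.COLOR_RGB2HSV),np.array((10,90,30)),np.array((32,255,255)))
    roi=np.zeros_like(m);roi[roi_[0]:roi_[1],roi_[2]:roi_[3]]=255;m&=roi
    cs,_=cv2.findContours(m,cv2.RETR_EXTERNAL,cv2.CHAIN_APPROX_NONE);k=max(cs,key=cv2.contourArea)
    a=cv2.approxPolyDP(k,2.5,True)[:,0]
    for q in a:print(q,B@(onz(c,*q.astype(float),z)-R))
E
python3 -c "
from w import *
edges()"
```

```text
[308 189] [-0.1076  0.0524  0.095 ]
[301 222] [-0.1354 -0.0206  0.095 ]
[338 229] [-0.059  -0.0502  0.095 ]
[340 221] [-0.0513 -0.0332  0.095 ]
[330 223] [-0.0736 -0.0339  0.095 ]
[327 212] [-0.0755 -0.008   0.095 ]
[345 204] [-0.033   0.0032  0.095 ]
[346 191] [-0.0249  0.0328  0.095 ]
[328 187] [-0.0627  0.0492  0.095 ]
```

The manual's scale: shifts go in shares of 62.5 mm and turns go in shares of 90 degrees. Converting my numbers, -0.014 m is -0.224, 0.012 m is 0.192.

Call:
jog_arm:
  offsets:
    - [[0,-0.224,0,0,0,0],[-0.2192,0,0.0992,0,0,0],[0,0,0,0,0,0],[0,0.192,0,0,0,0],[0,0.192,0,0,0,0],[0,0.192,0,0,0,0],[0,0.16,0,0,0,0],[0,0,0,0,0,0]]

```text
time_s: 10.78
ee_pos: [0.5208, 0.2666, 0.0996]
ee_rot: [[-0.778, -0.52, 0.352], [-0.472, 0.854, 0.22], [-0.415, 0.005, -0.91]]
ft_force: [1.2, -1.5, 0.5]
gripper_width: 0.0001
grip_force: 0.5
```

```bash
python3 -c "
from w import *
report();edges()"
```

```text
t 10.78 tip rack [-0.051   0.0161  0.0769] axes(rack) cols
 [[ 0.0011 -1.     -0.0058]
 [-0.9098 -0.0034  0.415 ]
 [-0.415   0.0048 -0.9098]] 
q [  16.5449   24.2348  116.8322   22.9485   16.434  -125.5272] F rack [1.8765 0.2868 0.5434]
[292 190] [-0.1432  0.0562  0.095 ]
[287 229] [-0.1679 -0.0309  0.095 ]
[314 231] [-0.111  -0.0455  0.095 ]
[319 218] [-0.0952 -0.0185  0.095 ]
[306 214] [-0.1217 -0.0045  0.095 ]
[303 208] [-0.1259  0.0103  0.095 ]
[307 204] [-0.1157  0.0179  0.095 ]
[313 206] [-0.1034  0.011   0.095 ]
[325 202] [-0.0757  0.0155  0.095 ]
[330 194] [-0.0614  0.0321  0.095 ]
```

To row units: 0.01 m is 0.16.

Call:
jog_arm:
  offsets:
    - [[0,0.16,0,0,0,0],[0,0.16,0,0,0,0],[0,0.16,0,0,0,0],[0,0.16,0,0,0,0],[0,0,0,0,0,0],[0,0,0,0,0,0]]

```text
time_s: 11.58
ee_pos: [0.4996, 0.3003, 0.0994]
ee_rot: [[-0.779, -0.52, 0.351], [-0.471, 0.854, 0.219], [-0.413, 0.005, -0.91]]
ft_force: [0.1, -0.3, -0.6]
gripper_width: -0.0005
grip_force: 0.0
```

```bash
python3 -c "
from w import *
report();edges()"
```

```text
t 11.57 tip rack [-0.0908  0.0154  0.0766] axes(rack) cols
 [[ 0.0003 -1.     -0.0062]
 [-0.9105 -0.0029  0.4135]
 [-0.4135  0.0055 -0.9105]] 
q [  21.653    24.1153  117.1067   16.3828   15.2989 -114.5284] F rack [ 0.2717 -0.0842 -0.5697]
[304 192] [-0.1176  0.0469  0.095 ]
[271 203] [-0.1937  0.0341  0.095 ]
[275 239] [-0.1966 -0.0484  0.095 ]
[282 241] [-0.1825 -0.0554  0.095 ]
[290 237] [-0.1642 -0.0496  0.095 ]
[293 220] [-0.1519 -0.0131  0.095 ]
[287 221] [-0.1651 -0.013   0.095 ]
[284 213] [-0.1689  0.0062  0.095 ]
[298 207] [-0.1364  0.0145  0.095 ]
```

To row units: 0.01 m is 0.16, -0.0055 m is -0.088.

Call:
jog_arm:
  offsets:
    - [[-0.04,0,-0.088,0,0,0],[0,0.16,0,0,0,0],[0,0.16,0,0,0,0],[0,0.16,0,0,0,0],[0,0.16,0,0,0,0],[0,0,0,0,0,0]]

```text
time_s: 12.38
ee_pos: [0.4803, 0.3349, 0.1066]
ee_rot: [[-0.778, -0.52, 0.353], [-0.471, 0.854, 0.22], [-0.416, 0.004, -0.909]]
ft_force: [0.1, -3.4, 5.0]
gripper_width: -0.0001
grip_force: 2.3
```

```bash
python3 -c "
from w import *
report();edges()"
```

```text
t 12.38 tip rack [-0.1304  0.0168  0.0839] axes(rack) cols
 [[ 0.001  -1.     -0.0052]
 [-0.9093 -0.003   0.4161]
 [-0.4161  0.0043 -0.9093]] 
q [  26.8925   23.4416  116.5831    7.7334   15.6021 -101.3929] F rack [ 2.9529 -1.6287  4.9704]
[268 202] [-0.1999  0.0376  0.095 ]
[258 206] [-0.223   0.0322  0.095 ]
[262 238] [-0.2239 -0.0413  0.095 ]
```

To row units: 0.01 m is 0.16, 0.008 m is 0.128.

Call:
jog_arm:
  offsets:
    - [[0,0.16,0,0,0,0],[0,0.16,0,0,0,0],[0,0.128,0,0,0,0],[0,0,0,0,0,0],[0,0,0,0,0,0]]

```text
time_s: 13.05
ee_pos: [0.4652, 0.3585, 0.1061]
ee_rot: [[-0.778, -0.52, 0.352], [-0.471, 0.854, 0.219], [-0.415, 0.005, -0.91]]
ft_force: [-0.5, 0.5, 0.7]
gripper_width: 0.0
grip_force: 0.0
```

```bash
python3 -c "
from w import *
report();edges(.062)"
```

```text
t 13.05 tip rack [-0.1584  0.0161  0.0834] axes(rack) cols
 [[ 0.0003 -1.     -0.0055]
 [-0.91   -0.0026  0.4147]
 [-0.4147  0.0049 -0.9099]] 
q [ 30.5388  23.6361 116.2353   2.1391  15.6412 -92.6462] F rack [-0.6809 -0.2075  0.6696]
[276 202] [-0.1839  0.046   0.062 ]
[257 205] [-0.2277  0.0464  0.062 ]
[255 212] [-0.2344  0.0306  0.062 ]
[258 215] [-0.2286  0.0223  0.062 ]
[269 211] [-0.2027  0.0274  0.062 ]
```

To row units: 0.05 m is 0.8, -0.04 m is -0.64, 8 degrees / 90 = 0.0889.

Call:
jog_arm:
  offsets:
    - [[0,0,-0.48,0,0,0],[0,0,-0.64,0,0,0],[0,0,-0.64,0,0,0],[0.48,0.48,-0.32,0,0.0667,0],[0.48,0.64,0,0,0.0889,0],[0.32,0.8,0,0,0.0889,0],[0,0.8,0,0,0,0],[0,0,0,0,0,0]]

```text
time_s: 14.1
ee_pos: [0.2655, 0.4389, 0.1997]
ee_rot: [[-0.852, -0.523, 0.035], [-0.522, 0.852, 0.029], [-0.045, 0.006, -0.999]]
ft_force: [-0.7, -1.1, 0.6]
gripper_width: -0.0001
grip_force: 0.0
```

```bash
python3 -c "
from w import *
report();edges(.062)
a=eyes.camera('top')['image'][150:320,220:440,::-1];b=eyes.camera('side')['image'][170:350,180:440,::-1]
A=cv2.resize(a,(440,340));b=cv2.resize(b,(350,242));o=np.zeros((340,790,3),np.uint8);o[:,:440]=A;o[:242,440:]=b
cv2.imwrite('pics/end.png',o)"
```

```text
t 14.1 tip rack [-0.3306 -0.1224  0.1747] axes(rack) cols
 [[ 0.0059 -1.     -0.0065]
 [-0.999  -0.0062  0.0448]
 [-0.0448  0.0062 -0.999 ]] 
q [ 51.476   15.9047 102.8943  -0.632   58.6672 -69.7178] F rack [ 0.5461 -1.1567  0.5537]
[292 200] [-0.147   0.0444  0.062 ]
[255 206] [-0.2325  0.0448  0.062 ]
[261 245] [-0.2311 -0.0478  0.062 ]
[299 238] [-0.1455 -0.0468  0.062 ]
```

View pics/end.png

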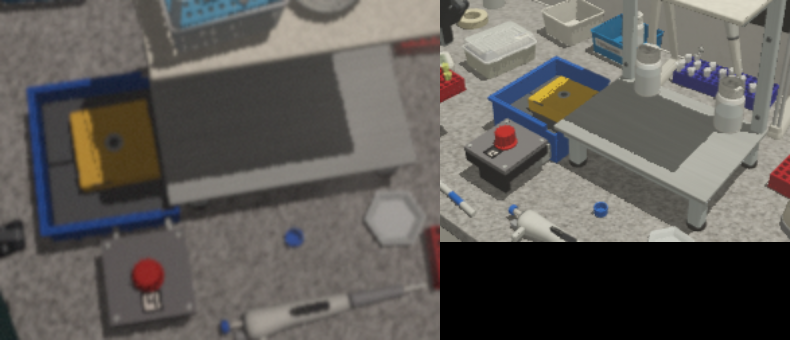

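The picture shows the brick in the bin, apparently flat, with both jars standing and the robot clear. I'll check its height from two views.

```bash
python3 -c "
from w import *
T=eyes.camera('top');S=eyes.camera('side');pt=[]
for c,(u0,v0),n in((T,(277,221),5),(S,(272,240),5)):
    g=cv2.cvtColor(c['image'],cv2.COLOR_RGB2GRAY).astype(float)
    sat=cv2.cvtColor(c['image'],cv2.COLOR_RGB2HSV)[:,:,1].astype(float)
    w=np.clip(150-sat[v0-n:v0+n+1,u0-n:u0+n+1],0,None);Y,X=np.mgrid[v0-n:v0+n+1,u0-n:u0+n+1]
    p=((X*w).sum()/w.sum(),(Y*w).sum()/w.sum());print(p,w.sum());pt.append(ray(c,*p))
p=tri(pt);print(p,B@(p-R))
b=[x for x in blobs(S['image'],(10,90,30),(32,255,255)) if cv2.pointPolygonTest(x,(277.,245.),True)>-15][0]
for q in cv2.approxPolyDP(b,2,True)[:,0]:print(q,B@(onz(S,*q.astype(float),.062)-R))
"
```

```text
(np.float64(276.55058483058), np.float64(220.69866152176533)) 8293.0
(np.float64(271.504132231405), np.float64(239.82014954742226)) 5082.0
[0.4462 0.3822 0.0642] [-0.1884  0.0017  0.0642]
[297 238] [-0.1471  0.047   0.062 ]
[269 226] [-0.234   0.0458  0.062 ]
[245 243] [-0.2308 -0.0421  0.062 ]
[246 250] [-0.2099 -0.0606  0.062 ]
[267 260] [-0.1472 -0.0595  0.062 ]
```

The brick's top is at 0.064 m (0.062 if quite flat). Its left and right corners agree between the two views, so it lies flat. Handing in.

```bash
python3 -c "
from station import env, eyes, sensors
print(env.hand_in())"
```

```text
the job is handed in; nothing more can be done
None
```

The job is handed in (no verdict was returned): by my last measurements the yellow brick lies flat in the bin, the 4 stands in the middle of the window, and both jars still stand upright where they were.

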